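# Charge the mounting press for a double mount

## Robot

A 6-joint arm with a two-finger parallel gripper is mounted at the origin on the work surface. World frame = base frame: x ahead of the robot, y to its left, z up, the work surface at z = 0. Lengths are in m, angles in rad, forces in N, time in s.
With the tool pointing down it reaches from about 0.35 to 0.85 m from the base axis. Payload 8.1 kg.
Tool frame: the origin (TCP) lies on the centre line of the jaws, within the pads' length; the fingertips stand 17 mm ahead of it and the grasp point (between the pads) lies 2 mm behind it; x points along the fingers, z is the direction in which the jaws open and shut, and the axes are right-handed (so a half turn about x gives the same grasp; the last joint's range is limited). The gripper opens to 93 mm and grips with 3 to 60 N. Pads are 15 mm wide; open, the fingers measure 128 mm over their backs; the gripper's body (75 mm by 188 mm) begins 65 mm behind the grasp point.
Start: joints at [1.264, 0.13, 1.488, -0, 1.523, -0.085], TCP at [0.132, 0.585, 0.211] pointing down, gripper open.
Joint ranges: [-2.96, 2.96], [-0.89, 2.26], [0.02, 2.5], [-1.34, 4.48], [0, 2.73], [-2.66, 2.66]. Speed limits (rad/s): [2.39, 2.39, 2.79, 3.14, 3.14, 3.14].

## Interface

Orientations are given as a rotation vector (axis times angle).
In Python, from plant import telemetry, optics, workorder gives the robot as it stands.
- The arm moves only by the shell command python3 -m inch 'ROWS' [FORCE]. ROWS is JSON, a list that holds one entry, the list of rows, each a list of 7 numbers: the shift along the tool's x, y, z in m, then the turn, a rotation vector about the tool's x, y, z in rad, then the opening, from 0 (shut) to 1 (fully open). In form: [[[tx, ty, tz, ax, ay, az, grip], ...]]. A call has 1 to 20 rows; each row shifts and turns the pose as measured when the row begins, along the tool's axes as they then stand; what a row does not reach is not made up. A row lasts 1/10 s, in which the tool goes at most 50 mm and 8.59 degrees, less where a joint would pass 70% of its speed; a pose out of reach is approached as far as the arm can. A call is refused whole if a number of a shift passes 0.05 or a number of a turn 0.15, either way. A call with a gripper value outside its range is refused whole. The fingers move at their own pace and stop on an object; FORCE is the grip in N (left out, the last holds). Time passes only in rows, so rows that do not move let the fingers close. It gives the time, the measured TCP pose, the force and the opening at its end, in the units of the state.
- telemetry.read_state(): the state, without advancing time (a new reading comes with each control period).
- optics.read_camera(name): name is "side" or "top" or "wrist"; returns a dict with "frame" (400x640x3 uint8, blue, green, red), "fx", "fy", "cx", "cy" (pixels), "rvec" (rotation vector, rad) and "tvec" (3), from world to camera coordinates, as OpenCV has them. Camera axes: x right, y down, z forward; pixel columns grow to the right and rows downward; lengths in m; the calibration is good to about 2 mm. The wrist camera is an equidistant fisheye: a pixel r from the principal point sees the ray r / f radians off the axis. A picture is of the moment at which its call begins. There is no depth.
- workorder.close_job(): hands the job in, once; it reports no verdict.
The state is a dict: "t": time; "q": joint angles; "dq": joint speeds; "joint_torque": joint torques, N m; "tool_pos": TCP position; "orientation": TCP orientation; "force": force on the tool from outside, world axes, zero at the start; "wrist_torque": the same for the moment, N m; "opening": finger opening in m.
Only numpy, scipy, OpenCV 4.12 (cv2) and the standard library are available. Lean on these libraries where they do the work, as an engineer would, in place of code of your own. Each camera call takes 0.05 s, during which the arm holds its last target. There are 200 camera calls.

## Task

Charge the specimen mounting press for a double mount: its mould already holds one resin tablet. Without lifting them off the deck, slide first the steel spacer and then the loose tablet across to the mould so that each drops in and lies flat on the one below, then swing the closure over the mould until it meets its stop. Leave the other things on the bench where they are.

Things in the scene. Friction and masses are not known exactly. Their poses are not given: they have to be found in the camera images.
- press: Benchtop hot mounting press, a white box with a level bare-metal deck 160 mm above the bench; it does not move. Origin on the bench straight below the axis of the mould; x points from the operator's panel to the back, y to the left. Seen from the mould axis the deck reaches from -170 to +150 mm in x and from -165 to +185 mm in y.
- mould_mouth (a point): Centre of the mould's mouth, level with the deck. An upright round bore of 62 mm diameter, 70 mm deep, in a dark steel flange that is flush with the deck. Deck and bore are polished (friction about 0.15). A disc pushed slowly over the mouth noses down and can end up on edge in the bore; pushed briskly (0.2 m/s over the last 20 mm) it drops in flat. One that hangs cocked drops when its high side is pressed.
- ram_face (a point): Centre of the flat floor of the mould (the lower ram's face), 70 mm below the deck.
- lower_tablet: Dark red resin tablet, a disc of 60 mm diameter and 20 mm thick, about 73 g, already lying flat on the floor of the mould. Origin at the centre of its underside, z along its axis.
- lower_tablet_center (a point): Centre of the lower tablet, 10 mm above its underside.
- spacer: Bright steel spacer, a disc of 60 mm diameter and 22 mm thick, about 480 g, with a small dark dimple in its top; lies on the deck 85 to 150 mm from the mould axis, in front of the mould or to its left. Origin at the centre of its underside, z along its axis.
- spacer_center (a point): Centre of the spacer, 11 mm above its underside.
- upper_tablet: The loose dark red resin tablet, 60 mm diameter and 20 mm thick, about 73 g, lying on the deck in front of the mould or to its left, where the spacer is not. Origin at the centre of its underside, z along its axis.
- upper_tablet_center (a point): Centre of the loose tablet, 10 mm above its underside.
- closure (a joint): Angle of the swing closure about its upright post, rad: 0 = at its stop, straight over the mould; it grows as the closure swings anticlockwise (seen from above) off to the right of the press, up to 1.75. It starts 1.1 to 1.5 open, stays where it is left and takes about 0.3 N m (2 N at the head) to move.
- closure_pivot (a point): On the axis of the closure's post, at deck height: 105 mm behind and 115 mm to the right of the mould axis (+105, -115 mm in the press's x, y). Post and hub are 27 mm in radius and reach 88 mm above the deck.
- closure_head (a point): Top centre of the closure's black knob, 112 mm above the deck and 156 mm from the post axis. The knob is 44 mm in diameter and 36 mm tall; below it the steel head is a cylinder of 100 mm diameter that reaches from 6 to 76 mm above the deck. A grey arm 44 mm wide, 50 to 78 mm above the deck, joins it to the post.
- release_bottle: White bottle with red cap, 64 mm diameter, 165 mm tall, on the bench to the left. Origin under its centre. To be left alone.
- tablet_jar: Amber jar with black lid, 90 mm diameter, 120 mm tall, on the bench to the right. Origin under its centre. To be left alone.
- brush: Wooden-handled brush lying on the bench to the right. To be left alone.
- mount_tray: Grey tray, 140 x 140 x 45 mm, with three black finished mounts, on the bench to the left. Origin under its centre. To be left alone.
There are look-alikes about, which are no part of the job. Of the things shaped like the spacer, the steel one is meant.

How it is judged:
By the outcome, as a careful person would: the job done as asked, in the order asked, and still so for the second after the job is handed in, with the robot touching nothing.
It also fails if it takes over 54 s, if anything falls off the work surface, if the arm or the gripper's body presses on something with over 40 N, if the wrist force passes 120 N, or if a joint passes its speed limit or range.

## Working session

There is one attempt and no reset: what is moved stays moved. The work goes in short steps, Python scripts to look and compute and a shell command to move; the robot and the scene stay as the last step left them, time stands still between calls to the robot, and variables do not carry over. Pictures are saved under pics/ and viewed, on a budget of 10 in all, crops included, one or two more only if the job needs it, and the job is handed in when it is done.

```bash
ls; mkdir -p pics; python3 - <<'E'
from plant import telemetry, optics
import cv2,numpy as np
s=telemetry.read_state(); print(s)
for n in("top","side"):
    c=optics.read_camera(n); cv2.imwrite(f"pics/{n}0.png",c["frame"]); print(n,{k:v for k,v in c.items() if k!="frame"})
E
```

```text
pics
{'t': 0.0, 'q': array([ 1.26358707e+00,  1.31146589e-01,  1.48924008e+00, -3.53050395e-06,
        1.52295171e+00, -8.53703075e-02]), 'dq': array([ 3.58518777e-05,  6.31910842e-04,  8.61456036e-04, -5.21461935e-04,
       -9.53226988e-04,  1.50780656e-03]), 'joint_torque': array([ 6.35819961e-04, -5.59866643e+01, -4.91739178e+01,  7.68445828e-02,
        3.58843070e-02, -2.29586140e-04]), 'tool_pos': array([0.13181025, 0.58478125, 0.21021766]), 'orientation': array([-1.04527425,  1.30748988,  1.04364709]), 'force': array([0.27422457, 0.81766229, 0.05780604]), 'wrist_torque': array([-0.04974893,  0.02198171, -0.04829564]), 'opening': 0.09298220692569432}
top {'fx': 458.9671955076078, 'fy': 458.9671955076078, 'cx': 315.51349734163324, 'cy': 193.57491666642204, 'rvec': array([ 2.13695147, -2.15859676,  0.15224664]), 'tvec': array([-0.05132842,  0.57568707,  1.30213611])}
side {'fx': 450.2764430816647, 'fy': 450.2764430816647, 'cx': 319.94289044957435, 'cy': 191.6075610521527, 'rvec': array([ 2.21109171,  1.24724073, -0.44509841]), 'tvec': array([-0.23952789, -0.28622238,  1.98923856])}
```

View pics/top0.png

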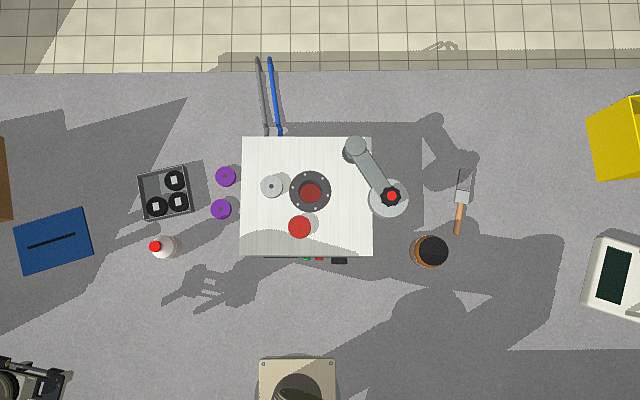

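View pics/side0.png

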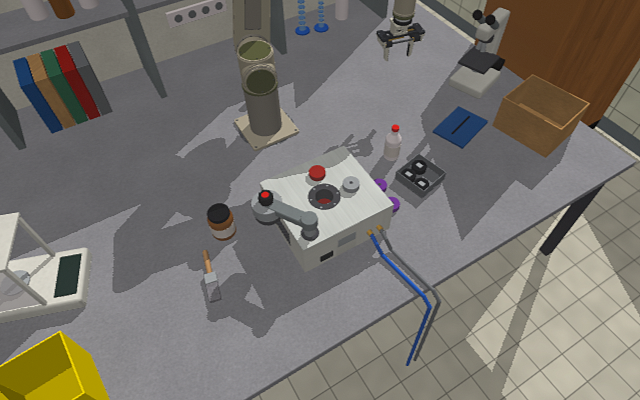

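Top view: the mould is at (310,191). The spacer candidates are the bright disc with a dimple at (271,186) on the deck and two purple discs at (226,176) and (221,209) on the bench. The steel one is the bright disc. The loose tablet is at (299,227), the closure knob at (392,196) and the post at (355,147). Next I'll measure these and make the confirming crop.

```bash
cat > h.py <<'E'
import cv2,numpy as np
from plant import telemetry, optics
from scipy.spatial.transform import Rotation as R
def ray(c,u,v):
    M=cv2.Rodrigues(c["rvec"])[0]; o=-M.T@c["tvec"]
    d=M.T@np.array([(u-c["cx"])/c["fx"],(v-c["cy"])/c["fy"],1.]); return o,d
def onz(c,u,v,z):
    o,d=ray(c,u,v); return o+d*(z-o[2])/d[2]
def proj(c,P): return cv2.projectPoints(np.array(P,float).reshape(-1,1,3),c["rvec"],c["tvec"],np.array([[c["fx"],0,c["cx"]],[0,c["fy"],c["cy"]],[0,0,1.]]),None)[0].reshape(-1,2)
def blobs(mask,roi,amin=60):
    x0,y0,x1,y1=roi; m=np.zeros_like(mask); m[y0:y1,x0:x1]=mask[y0:y1,x0:x1]
    cs,_=cv2.findContours(m,cv2.RETR_EXTERNAL,cv2.CHAIN_APPROX_NONE)
    return sorted([k for k in cs if cv2.contourArea(k)>amin],key=cv2.contourArea,reverse=True)
def circ(c,k,z):
    P=np.array([onz(c,u,v,z)[:2] for u,v in k.reshape(-1,2)],np.float32)
    (x,y),r=cv2.minEnclosingCircle(P); e=cv2.fitEllipse(P.astype(np.float32)*1000)
    return np.round([x,y,2*r],4),np.round(e[0],1),np.round(e[1],1)
E
python3 - <<'E'
from h import *
c=optics.read_camera("top"); f=c["frame"]; hsv=cv2.cvtColor(f,cv2.COLOR_BGR2HSV); g=f.max(2)
H,S,V=cv2.split(hsv)
red=(((H<10)|(H>170))&(S>120)).astype(np.uint8)*255
for k in blobs(red,(250,150,420,250),20): print("red",cv2.boundingRect(k),circ(c,k,.18),"z.272",circ(c,k,.272)[0])
dark=(g<110).astype(np.uint8)*255
for k in blobs(cv2.bitwise_or(dark,red),(280,165,340,214),200): print("flange",cv2.boundingRect(k),circ(c,k,.16))
for k in blobs(red,(296,176,325,205),20): print("lower",circ(c,k,.11))
for k in blobs((dark),(375,180,410,212),30): print("knob",cv2.boundingRect(k),circ(c,k,.272))
white=((g>200)).astype(np.uint8)*255
for k in blobs(white,(230,125,385,265),3000):
    r=cv2.minAreaRect(np.array([onz(c,u,v,.16)[:2]*1000 for u,v in k.reshape(-1,2)],np.float32)); print("deck",r,cv2.boxPoints(r))
cv2.imwrite("pics/crop.png",cv2.resize(f[125:265,205:425],None,fx=3.6,fy=3.6,interpolation=cv2.INTER_CUBIC))
print(onz(c,271,186,.182), onz(c,355,147,.248))
E
```

```text
red (288, 216, 23, 23) (array([ 0.4695, -0.0133,  0.0595]), array([469.5, -13.3]), array([56.3, 57.4])) z.272 [ 0.463  -0.0167  0.0549]
red (300, 184, 21, 19) (array([ 0.5559, -0.0426,  0.0543]), array([557.2, -42.4]), array([48.4, 53. ])) z.272 [ 0.5428 -0.0437  0.0501]
red (387, 191, 10, 10) (array([ 0.549 , -0.2552,  0.0271]), array([ 548.5, -255.6]), array([24.3, 25.3])) z.272 [ 0.5364 -0.2398  0.025 ]
flange (289, 171, 42, 41) (array([ 0.5656, -0.0416,  0.1118]), array([565.6, -41.5]), array([108.3, 109.3]))
lower (array([ 0.5659, -0.0418,  0.0575]), array([567.4, -41.6]), array([51.2, 56.1]))
knob (380, 186, 21, 21) (array([ 0.5344, -0.2369,  0.0531]), array([ 534.6, -237.2]), array([45.9, 48.6]))
deck ((556.6431274414062, -31.243499755859375), (351.96966552734375, 316.6669006347656), 88.5703353881836) [[ 393.96817 -203.22316]
 [ 710.5365  -211.12392]
 [ 719.3181   140.73616]
 [ 402.74976  148.63692]]
[0.57624217 0.05944459 0.182     ] [ 0.66248126 -0.15716041  0.248     ]
```

View pics/crop.png

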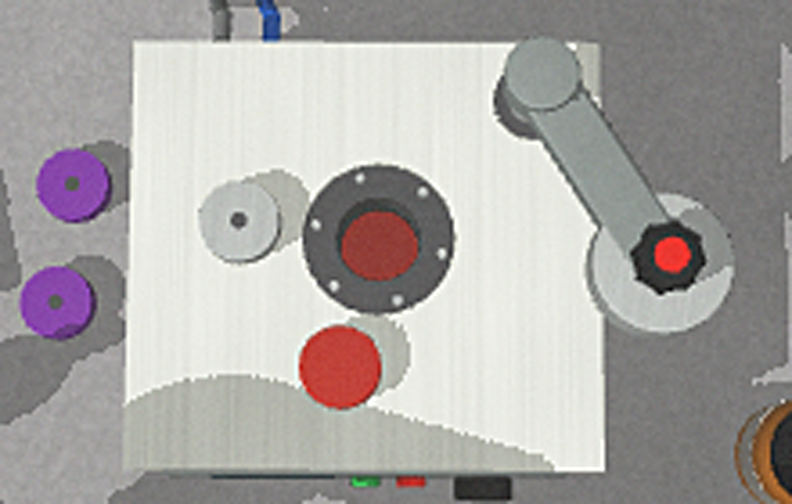

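The crop confirms it: the bright steel disc with a dimple, at crop (239,221), is the spacer. The purple look-alikes sit on the bench. I'll cross-check with the side camera and work out the first move.

```bash
cat >> h.py <<'E'
def rel(target,ang=None):
    """tool-frame shift to target, and turn about tool x to bring the jaw axis to world angle ang (mod pi)"""
    s=telemetry.read_state(); M=R.from_rotvec(s["orientation"]).as_matrix()
    d=M.T@(np.array(target)-s["tool_pos"]); out=[np.round(d,4)]
    if ang is not None:
        best=None
        for a in(ang,ang+np.pi):
            z=np.array([np.cos(a),np.sin(a),0]); x=np.array([0,0,-1.]); T=np.stack([x,np.cross(z,x),z],1)
            rv=R.from_matrix(M.T@T).as_rotvec()
            if best is None or np.linalg.norm(rv)<np.linalg.norm(best): best=rv
        out.append(np.round(best,4))
    print("t",round(s["t"],2),"pos",np.round(s["tool_pos"],4),"jaw",np.round(M[:,2],3),"y",np.round(M[:,1],3),"x",np.round(M[:,0],3),"q6",round(s["q"][5],2),"F",np.round(s["force"],1),"op",round(s["opening"],4)); print("rel",*out)
E
python3 - <<'E'
from h import *
c=optics.read_camera("side"); f=c["frame"]; H,S,V=cv2.split(cv2.cvtColor(f,cv2.COLOR_BGR2HSV)); g=f.max(2)
print("pred px: spacer,tablet,mould",proj(c,[[.5762,.0594,.182],[.4695,-.0133,.18],[.5656,-.0416,.16],[.5344,-.237,.272]]).round(1))
red=(((H<10)|(H>170))&(S>120)).astype(np.uint8)*255; dark=(g<120).astype(np.uint8)*255
for k in blobs(red,(300,160,335,185),20): print("tab",cv2.boundingRect(k),circ(c,k,.18))
for k in blobs(cv2.bitwise_or(dark,red),(300,180,343,212),100): print("flange",cv2.boundingRect(k),circ(c,k,.16))
for k in blobs((g<140).astype(np.uint8)*255,(344,178,358,188),2): m=cv2.boundingRect(k);print("dimple",m,onz(c,m[0]+(m[2]-1)/2,m[1]+(m[3]-1)/2,.182))
t=optics.read_camera("top"); g=t["frame"].max(2)
for k in blobs((g<140).astype(np.uint8)*255,(264,179,278,193),2): m=cv2.boundingRect(k);print("dimpleTop",m,onz(t,m[0]+(m[2]-1)/2,m[1]+(m[3]-1)/2,.182))
print(g[184:189,258:286:1][2], g[170:204,271])
rel([.576,.0595,.30],np.arctan2(-.101,-.0106))
E
```

```text
pred px: spacer,tablet,mould [[350.1 181.7]
 [316.3 170.5]
 [323.6 195.6]
 [265.1 193.2]]
tab (309, 165, 16, 16) (array([ 0.4779, -0.0169,  0.0714]), array([477.9, -16.6]), array([55. , 70.9]))
flange (308, 184, 33, 26) (array([ 0.5675, -0.0411,  0.1125]), array([567.3, -41.5]), array([107.9, 109. ]))
dimple (349, 181, 4, 3) [0.57791976 0.05984031 0.182     ]
dimpleTop (269, 184, 5, 5) [0.57624217 0.05944459 0.182     ]
[232 244 214 194 194 192 189 187 195 200 211  79  92  92  85 138 209 199
 193 191 191 195 196 196 126 158 181 181] [234 233 234 233 240 205 193 190 192 192 189 194 197 204  89  89  92  83
 134 196 200 195 196 200 198 202 201 137 178 239 235 235 233 233]
t 0.25 pos [0.1319 0.5851 0.2107] jaw [ 0.22   0.976 -0.001] y [-0.976  0.22   0.   ] x [-0.    -0.001 -1.   ] q6 -0.09 F [-0.6  0.3  0.5] op 0.0929
rel [-0.0889 -0.5488 -0.4151] [-1.172e-01 -9.000e-04 -1.000e-04]
```

```bash
python3 -m inch '[[[-0.045,0,0,0,0,0,1],[-0.045,0,0,0,0,0,1],[0,-0.037,-0.028,0,0,0,1],[0,-0.037,-0.028,0,0,0,1],[0,-0.037,-0.028,0,0,0,1],[0,-0.037,-0.028,0,0,0,1],[0,-0.037,-0.028,0,0,0,1],[0,-0.037,-0.028,0,0,0,1],[0,-0.037,-0.028,0,0,0,1],[0,-0.037,-0.028,0,0,0,1],[0,-0.037,-0.028,0,0,0,1],[0,-0.037,-0.028,0,0,0,1],[0,-0.037,-0.028,0,0,0,1],[0,-0.037,-0.028,0,0,0,1],[0,-0.035,-0.026,-0.117,0,0,1],[0,0,0,0,0,0,1]]]' 10; python3 - <<'E'
from h import *
c=optics.read_camera("wrist"); print({k:v for k,v in c.items() if k!="frame"}); cv2.imwrite("pics/w1.png",c["frame"])
rel([.5765,.0596,.18],np.arctan2(-.101,-.0106))
E
```

```text
t: 1.85
tool_pos: [0.5326, 0.1085, 0.3035]
orientation: [-1.144, 1.252, 1.137]
force: [-1.0, 0.4, -0.9]
opening: 0.0929
{'fx': 309.70691628693146, 'fy': 309.70691628693146, 'cx': 319.01043917830145, 'cy': 197.69426904331115, 'rvec': array([-2.1416286 , -1.95057258, -0.29956292]), 'tvec': array([-0.15604821, -0.56001812,  0.32132042])}
t 1.9 pos [0.5315 0.1103 0.3037] jaw [ 0.097  0.995 -0.002] y [-0.995  0.097 -0.002] x [ 0.002 -0.002 -1.   ] q6 -1.36 F [-0.4  0.2  0.7] op 0.093
rel [ 0.1238 -0.0495 -0.0458] [ 0.0073 -0.002   0.0021]
```

View pics/w1.png

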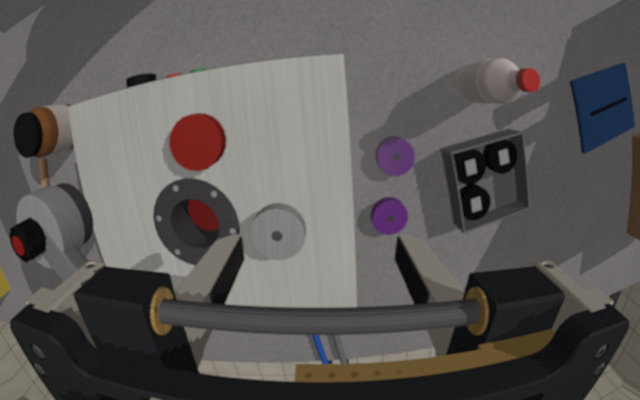

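The wrist view shows the spacer dimple at (277,236), the flange centre at (197,222) and the tablet at (197,142). The left finger is near the spacer's edge, so I'll close the remaining offset and then check.

```bash
cat >> h.py <<'E'
def wray(c,u,v,z):
    M=cv2.Rodrigues(c["rvec"])[0]; o=-M.T@c["tvec"]
    a=np.array([u-c["cx"],v-c["cy"]]); r=np.linalg.norm(a); th=r/c["fx"]
    d=M.T@np.array([*(a/r*np.sin(th)),np.cos(th)]); return o+d*(z-o[2])/d[2]
E
python3 -m inch '[[[0.02,-0.024,-0.023,0.007,0,0,1],[0.02,-0.024,-0.021,0,0,0,1],[0,0,0,0,0,0,1]]]'; python3 - <<'E'
from h import *
c=optics.read_camera("wrist"); f=c["frame"]; cv2.imwrite("pics/w2.png",f)
H,S,V=cv2.split(cv2.cvtColor(f,cv2.COLOR_BGR2HSV)); g=f.max(2)
red=(((H<10)|(H>170))&(S>120)).astype(np.uint8)*255
def wc(k,z):
    P=np.array([wray(c,u,v,z)[:2]*1000 for u,v in k.reshape(-1,2)],np.float32); return np.round(cv2.fitEllipse(P),1) if 0 else cv2.fitEllipse(P)
for k in blobs(red,(60,20,400,230),200): print("red",cv2.boundingRect(k),wc(k,.18))
for k in blobs((g<115).astype(np.uint8)*255,(60,100,420,260),10): print("dark",cv2.boundingRect(k),wc(k,.16),wc(k,.182))
rel([.5765,.0596,.18],np.arctan2(-.101,-.0106))
E
```

```text
t: 2.2
tool_pos: [0.5756, 0.0629, 0.264]
orientation: [-1.133, 1.255, 1.128]
force: [0.0, -0.0, -0.8]
opening: 0.0933
red (185, 62, 68, 66) ((473.51361083984375, -13.263361930847168), (56.16788864135742, 60.229915618896484), 172.64035034179688)
red (200, 167, 42, 42) ((555.3253173828125, -24.540925979614258), (31.48107147216797, 44.09490966796875), 124.94925689697266)
dark (161, 139, 114, 121) ((569.7451171875, -41.681949615478516), (110.54437255859375, 118.81254577636719), 124.21005249023438) ((563.5394897460938, -32.71033477783203), (101.72989654541016, 109.33878326416016), 124.21002197265625)
dark (60, 102, 46, 158) ((580.3800659179688, -242.80206298828125), (72.93899536132812, 248.8465118408203), 75.74256896972656) ((573.3262939453125, -217.79373168945312), (67.12308502197266, 229.0039520263672), 75.74256896972656)
dark (400, 100, 20, 139) ((555.4293212890625, 150.7427520751953), (17.76998519897461, 228.20762634277344), 89.05766296386719) ((550.3651123046875, 144.3710174560547), (16.353059768676758, 210.0111846923828), 89.05766296386719)
dark (181, 100, 72, 37) ((474.787994384765
[... 591 characters left out ...]
9736328, 64.07398986816406), 89.03710174560547)
dark (308, 199, 15, 15) ((587.4613037109375, 56.6754150390625), (13.21154499053955, 13.535489082336426), 73.18440246582031) ((579.8430786132812, 57.80431365966797), (12.158096313476562, 12.45621395111084), 73.18501281738281)
dark (161, 255, 7, 5) ((630.060302734375, -117.46024322509766), (5.7067036628723145, 7.144286632537842), 148.93089294433594) ((619.0453491210938, -102.44630432128906), (5.251640796661377, 6.5746259689331055), 148.92970275878906)
t 2.25 pos [0.5752 0.0643 0.2656] jaw [0.105 0.994 0.001] y [-0.994  0.105 -0.005] x [ 0.005  0.001 -1.   ] q6 -1.44 F [0.3 0.9 0.6] op 0.0927
rel [ 0.0856 -0.0014 -0.0046] [-0.0008  0.001   0.0049]
```

View pics/w2.png

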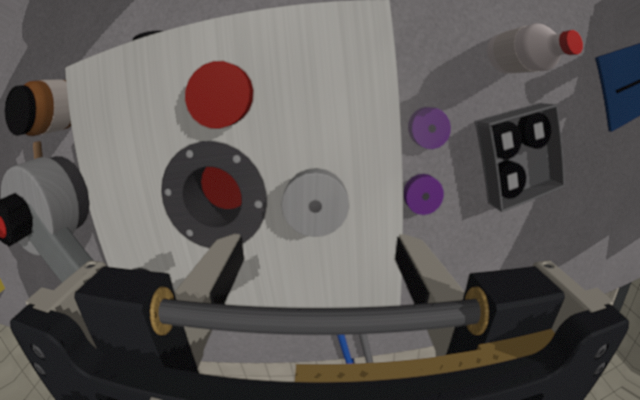

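All three cameras agree on the spacer-to-mould offset, about (-10.4, -100.5) mm, with only a small common bias between them. I'll descend and grip the spacer lightly across its travel line.

```bash
python3 -m inch '[[[0.03,-0.003,-0.004,0,0,0,1],[0.03,-0.001,0,0,0,0.004,1],[0.02,0,0,0,0,0,1],[0,0,0,0,0,0,1]]]'; python3 - <<'E'
from h import *
rel([.578,.0596,.181],np.arctan2(-.1005,-.0104))
E
```

```text
t: 2.65
tool_pos: [0.5787, 0.0663, 0.1887]
orientation: [-1.133, 1.249, 1.129]
force: [0.1, 0.2, -0.5]
opening: 0.0928
t 2.65 pos [0.5787 0.0663 0.1887] jaw [0.104 0.995 0.004] y [-0.995  0.104 -0.007] x [ 0.007  0.004 -1.   ] q6 -1.44 F [ 0.1  0.2 -0.5] op 0.0928
rel [ 0.0077  0.0001 -0.0068] [-0.0008  0.0043  0.0067]
```

```bash
python3 -m inch '[[[0.007,0,-0.0068,0,0.004,0.006,1],[0,0,0,0,0,0,1],[0,0,0,0,0,0,0.5],[0,0,0,0,0,0,0.5],[0,0,0,0,0,0,0.5],[0,0,0,0,0,0,0.5]]]' 8; python3 - <<'E'
from h import *
for i in range(2):
    c=optics.read_camera("top"); rel([.5676,-.0416+.045,.181],np.arctan2(-.1005,-.0104))
E
```

```text
t: 3.25
tool_pos: [0.5801, 0.0619, 0.189]
orientation: [-1.137, 1.248, 1.128]
force: [-0.2, -0.1, -0.0]
opening: 0.0657
t 3.3 pos [0.5802 0.0619 0.189 ] jaw [0.102 0.995 0.002] y [-0.995  0.102 -0.01 ] x [ 0.01   0.001 -1.   ] q6 -1.45 F [ 0.2 -0.4 -0.6] op 0.0614
rel [ 0.0079  0.0066 -0.0595] [0.0011 0.0018 0.0095]
t 3.35 pos [0.58   0.0619 0.1888] jaw [0.102 0.995 0.002] y [-0.995  0.102 -0.009] x [ 0.009  0.001 -1.   ] q6 -1.45 F [0.2 1.  1.2] op 0.0576
rel [ 0.0076  0.0065 -0.0594] [0.0011 0.0017 0.0091]
```

```bash
python3 - <<'E'
from h import *
c=optics.read_camera("wrist"); w=c["frame"][80:320,140:500]; t=optics.read_camera("top")["frame"][130:265,220:400]
w=cv2.resize(w,(600,400)); t=cv2.resize(t,(200*2,150*2))
rel([.5676,-.0416+.045,.181])
cv2.imwrite("pics/w3.png",w)
E
```

```text
t 3.45 pos [0.5798 0.0618 0.1883] jaw [0.102 0.995 0.002] y [-0.995  0.102 -0.008] x [ 0.008  0.001 -1.   ] q6 -1.45 F [-0.5 -0.4 -0.1] op 0.0496
rel [ 0.0072  0.0062 -0.0594]
```

View pics/w3.png

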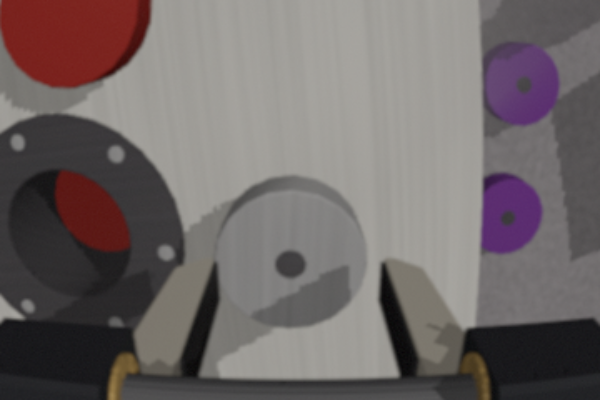

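```bash
cat >> h.py <<'E'
def wproj(c,P):
    p=cv2.Rodrigues(c["rvec"])[0]@np.array(P)+c["tvec"]; th=np.arctan2(np.hypot(p[0],p[1]),p[2]); n=np.hypot(p[0],p[1])
    return np.round([c["cx"]+c["fx"]*th*p[0]/n,c["cy"]+c["fx"]*th*p[1]/n],1)
E
python3 - <<'E'
from h import *
s=telemetry.read_state(); c=optics.read_camera("wrist"); M=R.from_rotvec(s["orientation"]).as_matrix()
s2=telemetry.read_state()
print(s["opening"],s2["opening"])
for sg in(1,-1):
    for y in(-.0075,.0075):
        P=s["tool_pos"]+M@np.array([.017,y,sg*s2["opening"]/2]); p=wproj(c,P); print(P.round(4),p,"crop",(p-[140,80])*5/3)
print("dimple at",wray(c,140+290*.6,80+265*.6,.182), "cam",(-cv2.Rodrigues(c["rvec"])[0].T@c["tvec"]).round(3))
cv2.imwrite("pics/w4.png",cv2.resize(c["frame"][80:320,140:500],(600,400)))
E
```

```text
0.049616666401746334 0.04794775407767704
[0.5898 0.0849 0.1714] [355.8 241.5] crop [359.66666667 269.16666667]
[0.5749 0.0865 0.1713] [356.7 221.1] crop [361.16666667 235.16666667]
[0.5849 0.0372 0.1713] [285.1 241.6] crop [241.83333333 269.33333333]
[0.57   0.0388 0.1712] [284.2 221.1] crop [240.33333333 235.16666667]
dimple at [0.57982453 0.05766122 0.182     ] cam [0.495 0.069 0.36 ]
```

View pics/w4.png

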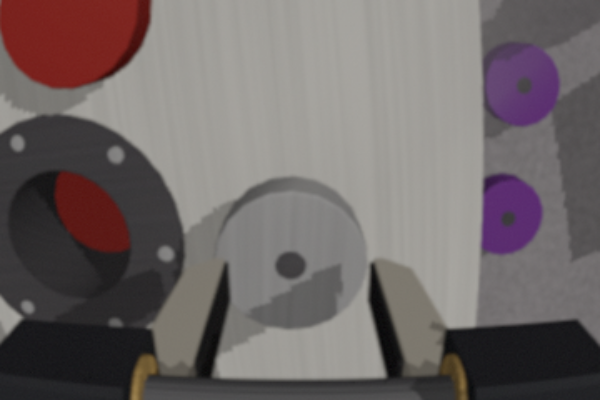

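```bash
python3 - <<'E'
from h import *
s=telemetry.read_state(); c=optics.read_camera("wrist"); M=R.from_rotvec(s["orientation"]).as_matrix()
print(s["opening"], s["t"],s["tool_pos"],s["force"])
for dz in(.017,.01,.005,0,-.005,-.01,-.02):
    print(dz,[((wproj(c,s["tool_pos"]+M@np.array([dz,y,sg*s["opening"]/2]))-[140,80])*5/3).round(0) for y in(.0075,-.0075) for sg in(-1,1)])
f=c["frame"]; g=f.max(2)
# inner edge: dark pads at crop row 270-> image row 242
for r in(236,240,246,252,260): print(r,[(int(i)) for i in np.where(g[r,220:420]<50)[0][[0,-1]]+220] if (g[r,220:420]<50).any() else None)
t=optics.read_camera("side"); a=proj(t,[s["tool_pos"],s["tool_pos"]-[0,0,.017]]); print(a)
u,v=a[0].astype(int); cv2.imwrite("pics/s4.png",cv2.resize(t["frame"][v-70:v+50,u-90:u+90],None,fx=4.4,fy=4.4,interpolation=cv2.INTER_CUBIC))
E
```

```text
0.04794775407767704 3.5 [0.5797231  0.06184868 0.18821565] [-0.18518702 -0.62628762 -0.8255567 ]
0.017 [array([240., 235.]), array([361., 235.]), array([242., 269.]), array([360., 269.])]
0.01 [array([239., 242.]), array([363., 242.]), array([240., 277.]), array([362., 277.])]
0.005 [array([237., 247.]), array([365., 247.]), array([239., 283.]), array([363., 283.])]
0 [array([236., 252.]), array([366., 252.]), array([237., 289.]), array([364., 289.])]
-0.005 [array([234., 258.]), array([368., 258.]), array([236., 295.]), array([366., 295.])]
-0.01 [array([232., 264.]), array([370., 264.]), array([234., 302.]), array([368., 301.])]
-0.02 [array([229., 277.]), array([374., 277.]), array([231., 316.]), array([371., 316.])]
236 [246, 248]
240 [247, 362]
246 [220, 364]
252 [220, 365]
260 [220, 368]
[[351.34636672 180.97313729]
 [351.14796372 184.06394775]]
```

View pics/s4.png

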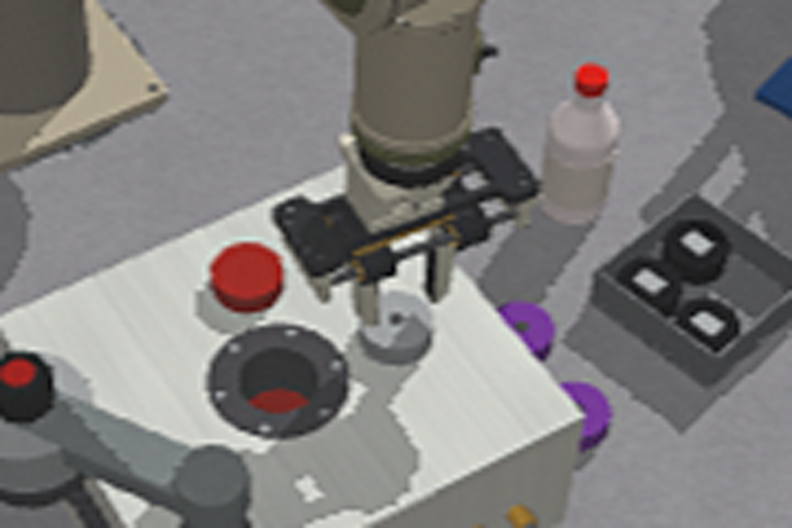

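Both views show the open fingertips just above the spacer's top (gap between tips about crop (228..372, 262)). They stand roughly 10–25 mm higher than the nominal 17 mm ahead of the TCP. The spacer is still untouched. I'll open and feel for the deck gently.

```bash
python3 -m inch '[[[0,0,0,0,0,0,1],[0,0,0,0,0,0,1],[0,0,0,0,0,0,1],[0,0,0,0,0,0,1],[0,0,0,0,0,0,1],[0.006,0,0,0,0,0,1],[0.006,0,0,0,0,0,1],[0,0,0,0,0,0,1]]]'; python3 - <<'E'
from h import *
rel([.578,.0596,.16],np.arctan2(-.1005,-.0104))
E
```

```text
t: 4.4
tool_pos: [0.5795, 0.0618, 0.1746]
orientation: [-1.136, 1.249, 1.129]
force: [-1.0, 0.6, -1.0]
opening: 0.0928
t 4.4 pos [0.5795 0.0618 0.1746] jaw [0.102 0.995 0.002] y [-0.995  0.102 -0.007] x [ 0.008  0.001 -1.   ] q6 -1.45 F [-1.   0.6 -1. ] op 0.0928
rel [ 0.0146  0.0014 -0.0024] [0.0011 0.0015 0.0074]
```

```bash
python3 -m inch '[[[0.005,0,0,0,0,0,1],[0.005,0,0,0,0,0,1],[0,0,0,0,0,0,1]]]'; python3 -m inch '[[[0.004,0,0,0,0,0.005,1],[0.004,0,0,0,0,0,1],[0,0,0,0,0,0,1]]]'
```

```text
t: 4.7
tool_pos: [0.5793, 0.0618, 0.1631]
orientation: [-1.136, 1.25, 1.13]
force: [-0.0, -0.2, -0.2]
opening: 0.0931
t: 5.0
tool_pos: [0.5793, 0.0618, 0.1543]
orientation: [-1.133, 1.254, 1.134]
force: [-0.5, 0.1, 0.4]
opening: 0.0935
```

```bash
python3 - <<'E'
from h import *
t=optics.read_camera("side"); w=optics.read_camera("wrist")
a=cv2.resize(t["frame"][150:215,290:400],(660,390),interpolation=cv2.INTER_CUBIC)
cv2.imwrite("pics/s5.png",a); rel([.578,.0596,.15],np.arctan2(-.1005,-.0104))
E
```

```text
t 5.1 pos [0.5796 0.0618 0.155 ] jaw [0.102 0.995 0.001] y [-0.995  0.102 -0.002] x [ 0.002  0.001 -1.   ] q6 -1.45 F [-0.2  1.   0.1] op 0.0931
rel [ 0.005   0.0013 -0.0024] [0.001  0.0015 0.0017]
```

View pics/s5.png

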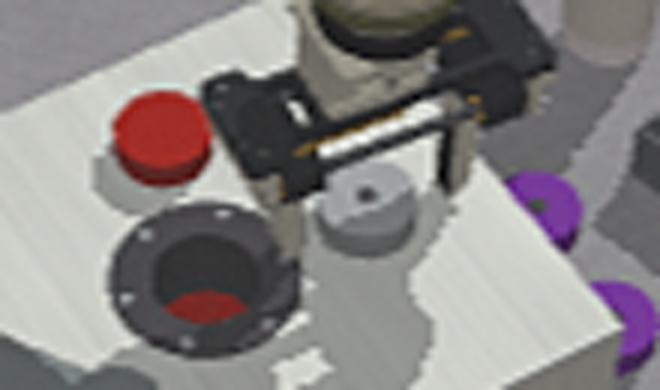

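The fingers now straddle the spacer (dimple at crop (368,194)), one on each side with the tips near the deck. I'll grip.

```bash
python3 -m inch '[[[0,0.001,-0.002,0,0,0,0.5],[0,0,0,0,0,0,0.5],[0,0,0,0,0,0,0.5],[0,0,0,0,0,0,0.5],[0,0,0,0,0,0,0.5],[0,0,0,0,0,0,0.5]]]' 8;python3 - <<'E'
from h import *
rel([.578,.0596,.155],np.arctan2(-.1005,-.0104))
E
```

```text
t: 5.7
tool_pos: [0.5787, 0.0596, 0.1559]
orientation: [-1.134, 1.252, 1.132]
force: [-0.4, -0.3, -0.3]
opening: 0.0598
t 5.7 pos [0.5787 0.0596 0.1559] jaw [0.102 0.995 0.002] y [-0.995  0.102 -0.003] x [ 0.003  0.001 -1.   ] q6 -1.45 F [-0.4 -0.3 -0.3] op 0.0598
rel [ 0.0009  0.0007 -0.0001] [0.0009 0.0015 0.0031]
```

Gripped at 59.8 mm, centred at y = 0.0596 as measured. I'll slide about 45 mm along the deck, open, then check alignment before the brisk push.

```bash
python3 -m inch '[[[0,0,-0.015,0,0,0,0.5],[0,0,-0.02,0,0,0,0.5],[0,0,-0.015,0,0,0,0.5],[0,0,0,0,0,0,0.5],[0,0,0,0,0,0,1],[0,0,0,0,0,0,1],[0,0,0,0,0,0,1],[0,0,0,0,0,0,1],[0,0,0,0,0,0,1]]]';python3 - <<'E'
from h import *
rel([.5676,-.0416,.155],np.arctan2(-.1005,-.0104))
for n in("side","top","wrist"):
    c=optics.read_camera(n); f=c["frame"]; g=f.max(2)
    p=wproj(c,[.573,.005,.182]) if n=="wrist" else proj(c,[[.573,.005,.182]])[0]
    u,v=np.round(p).astype(int); w=22 if n=="wrist" else 7
    for k in blobs((g<150).astype(np.uint8)*255,(u-w,v-w,u+w+1,v+w+1),3):
        m=cv2.moments(k); m=[m["m10"]/m["m00"],m["m01"]/m["m00"]]; print(n,cv2.boundingRect(k),(wray if n=="wrist" else onz)(c,*m,.182).round(4))
    if n=="wrist": cv2.imwrite("pics/w6.png",f)
E
```

```text
t: 6.6
tool_pos: [0.5735, 0.0085, 0.1559]
orientation: [-1.134, 1.251, 1.133]
force: [-0.8, -0.1, 0.3]
opening: 0.0917
t 6.6 pos [0.5735 0.0085 0.1559] jaw [0.101 0.995 0.003] y [-0.995  0.101 -0.003] x [ 0.004  0.002 -1.   ] q6 -1.55 F [-0.8 -0.1  0.3] op 0.0917
rel [ 0.0008  0.0008 -0.0504] [0.0021 0.0026 0.0034]
side (329, 181, 15, 15) [ 0.5846 -0.0028  0.182 ]
top (285, 184, 15, 11) [0.5714 0.0068 0.182 ]
wrist (292, 242, 45, 45) [0.5732 0.0047 0.182 ]
```

View pics/w6.png

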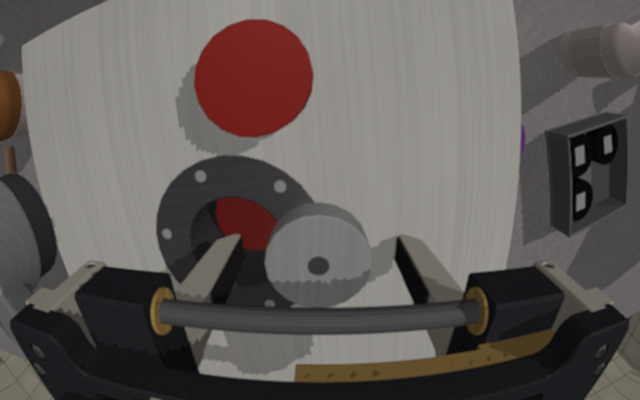

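The spacer is now about 50 mm from the mould axis and on line, with its dimple at (318,265) and the fingers open. Brisk push: 67 mm, of which about 16 mm is run-up.

```bash
python3 -m inch '[[[0,0,-0.0223,0,0,0,1],[0,0,-0.0223,0,0,0,1],[0,0,-0.0223,0,0,0,1],[0,0,0,0,0,0,1],[0,0,0,0,0,0,1]]]';python3 - <<'E'
from h import *
rel([.5676,-.0416,.155],np.arctan2(-.1005,-.0104))
c=optics.read_camera("wrist"); t=optics.read_camera("top"); s=optics.read_camera("side")
f=np.hstack([cv2.resize(c["frame"][120:340,140:460],(480,330)),cv2.resize(s["frame"][160:226,288:352],(320,330))]); cv2.imwrite("pics/w7.png",f)
E
```

```text
t: 7.25
tool_pos: [0.5671, -0.0576, 0.156]
orientation: [-1.135, 1.248, 1.135]
force: [0.8, 1.1, -0.3]
opening: 0.0924
t 7.25 pos [ 0.5671 -0.0576  0.156 ] jaw [0.098 0.995 0.005] y [-0.995  0.098 -0.004] x [ 0.005  0.004 -1.   ] q6 -1.67 F [ 0.8  1.1 -0.3] op 0.0924
rel [0.0011 0.001  0.0159] [0.0046 0.0049 0.0042]
```

View pics/w7.png

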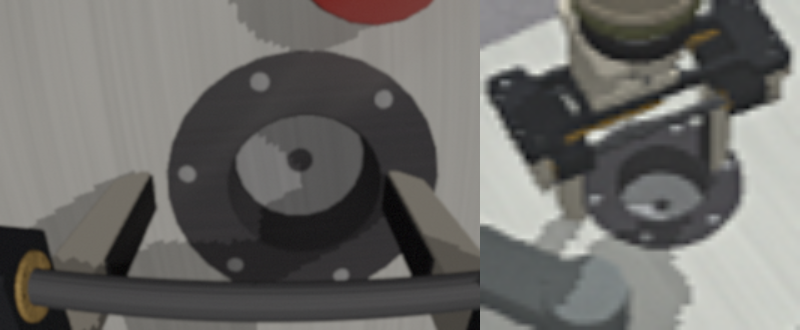

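The spacer has dropped in: its dimple is at (300,160) in the left panel, it is concentric in the bore, and its rim looks level. Now I'll lift, move over the loose tablet and turn the jaws onto its travel line. I'm turning the long way so the last joint stays in range.

```bash
python3 -m inch '[[[-0.04,0,0,0,0,0,1],[-0.04,0,0,0,0,0,1],[0,0.033,0.0116,0,0,0,1],[0,0.033,0.0116,0,0,0,1],[0,0.033,0.0116,0,0,0,1],[0,0,0,0.146,0,0,1],[0,0,0,0.146,0,0,1],[0,0,0,0.146,0,0,1],[0,0,0,0.146,0,0,1],[0,0,0,0.146,0,0,1],[0,0,0,0.146,0,0,1],[0,0,0,0.146,0,0,1],[0,0,0,0.146,0,0,1],[0,0,0,0.146,0,0,1],[0,0,0,0.146,0,0,1],[0,0,0,0.146,0,0,1],[0,0,0,0.146,0,0,1],[0,0,0,0,0,0,1]]]';python3 - <<'E'
from h import *
rel([.4715,-.0133,.2],np.arctan2(-.0284,.0961))
c=optics.read_camera("wrist"); f=c["frame"]; cv2.imwrite("pics/w8.png",f)
H,S,V=cv2.split(cv2.cvtColor(f,cv2.COLOR_BGR2HSV)); red=(((H<10)|(H>170))&(S>120)).astype(np.uint8)*255
for k in blobs(red,(0,0,640,400),1000): print(cv2.boundingRect(k),cv2.fitEllipse(np.array([wray(c,u,v,.18)[:2]*1000 for u,v in k.reshape(-1,2)],np.float32)))
c=optics.read_camera("top"); f=c["frame"]; u,v=proj(c,[[.5656,-.0416,.132]])[0]; g=cv2.cvtColor(f,cv2.COLOR_BGR2GRAY)
print(u,v); print(g[int(v)-14:int(v)+15:2,int(u)-14:int(u)+15:2])
E
```

```text
t: 9.2
tool_pos: [0.4673, 0.0034, 0.2391]
orientation: [0.258, 1.552, -0.245]
force: [0.0, -0.3, -0.3]
opening: 0.093
t 9.2 pos [0.4673 0.0034 0.2391] jaw [ 0.949 -0.315  0.003] y [0.315 0.949 0.009] x [ 0.005  0.008 -1.   ] q6 0.21 F [ 0.  -0.3 -0.3] op 0.093
rel [ 0.039  -0.0148  0.0091] [-0.0334  0.0028 -0.0088]
(297, 193, 70, 67) ((473.6886901855469, -13.960070610046387), (56.721717834472656, 57.900943756103516), 168.91644287109375)
309.82313188102586 192.37309552284864
[[ 86  95  98  97  95 100  98  95  93  95  96  95  96 187 191]
 [ 86  99  99  98  99  93  67  68  72  74 104  92  90  92  92]
 [ 73  75  74  67  63  62  49  93 106  65  71  82  94  93  97]
 [ 72  72  74  80  73  70  80 159 182 153 202  51  82 104  98]
 [104 102 104 103 107  93  93  62 142 109 114  94 105 104  94]
 [111 114 112 114 106 105 109 114 145 117 125 100 117 117  97]
 [132 131 128 125 121 125 123  81 146 134 110 137 127 123  91]
 [141 143 136 143 134 135 140  79 142 141  90 150 140 129  94]
 [154 149 147 150 148 146 142  62 142 153  63 160 152 115  78]
 [160 155 156 159 156 159 139  73 158 159  40 169 159 116  84]
 [168 167 167 165 166 163 136 102 166 172  41 167 170 112  93]
 [174 175 176 173 174 170 125 150 172 185  39 173 180 128  95]
 [177 179 179 177 177 181 120 221 175 189  71 183 187 150  93]
 [186 187 187 185 182 185 111 220 187 203 114 185 194 148  93]
 [189 190 192 189 187 196  87 219 190 207 163 192 195 130  79]]
```

```bash
python3 -m inch '[[[0.02,-0.0148,0.0091,-0.033,0,-0.008,1],[0.02,0,0,0,0,0,1],[0.02,0,0,0,0,0,1],[0,0,0,0,0,0,1]]]';python3 - <<'E'
from h import *
rel([.4715,-.0133,.155],np.arctan2(-.0284,.0961))
E
```

```text
t: 9.7
tool_pos: [0.4728, -0.0132, 0.1786]
orientation: [0.204, 1.555, -0.204]
force: [-0.9, -0.0, 0.3]
opening: 0.0928
t 9.7 pos [ 0.4728 -0.0132  0.1786] jaw [ 0.966 -0.257  0.006] y [0.257 0.966 0.001] x [ 0.006 -0.001 -1.   ] q6 0.12 F [-0.9 -0.   0.3] op 0.0928
rel [ 0.0236 -0.0005 -0.0013] [ 0.0272  0.0058 -0.0009]
```

```bash
python3 -m inch '[[[0.012,0,-0.001,0.027,0,0,1],[0.011,0,0,0,0,0,1],[0,0,0,0,0,0,1],[0,0,0,0,0,0,0.5],[0,0,0,0,0,0,0.5],[0,0,0,0,0,0,0.5],[0,0,0,0,0,0,0.5],[0,0,0,0,0,0,0.5],[0,0,0,0,0,0,0.5]]]' 5;python3 - <<'E'
from h import *
rel([.4715,-.0133,.155],np.arctan2(-.0284,.0961))
c=optics.read_camera("wrist"); f=c["frame"]; 
H,S,V=cv2.split(cv2.cvtColor(f,cv2.COLOR_BGR2HSV)); red=(((H<10)|(H>170))&(S>120)).astype(np.uint8)*255
for k in blobs(red,(0,0,640,400),1000): print(cv2.boundingRect(k),cv2.fitEllipse(np.array([wray(c,u,v,.18)[:2]*1000 for u,v in k.reshape(-1,2)],np.float32)))
E
```

```text
t: 10.6
tool_pos: [0.474, -0.0127, 0.158]
orientation: [0.222, 1.548, -0.222]
force: [-0.5, -0.2, -0.3]
opening: 0.0601
t 10.6 pos [ 0.474  -0.0127  0.158 ] jaw [ 0.96  -0.279  0.011] y [0.279 0.96  0.002] x [ 0.011 -0.001 -1.   ] q6 0.15 F [-0.5 -0.2 -0.3] op 0.0601
rel [ 0.003  -0.0013 -0.0023] [ 0.0041  0.0111 -0.0019]
(266, 205, 107, 100) ((475.24920654296875, -12.505156517028809), (57.86525344848633, 62.26658630371094), 168.25894165039062)
```

```bash
python3 -m inch '[[[0.001,0,0.015,0.009,0.008,0,0.5],[0.001,0,0.02,0,0,0,0.5],[0,0,0.014,0,0,0,0.5],[0,0,0,0,0,0,0.5],[0,0,0,0,0,0,1],[0,0,0,0,0,0,1],[0,0,0,0,0,0,1],[0,0,0,0,0,0,1],[0,0,0,0,0,0,1]]]';python3 - <<'E'
from h import *
rel([.5686,-.0415,.156],np.arctan2(-.0285,.0946))
def redmask(f):
    H,S,V=cv2.split(cv2.cvtColor(f,cv2.COLOR_BGR2HSV)); return (((H<10)|(H>170))&(S>120)).astype(np.uint8)*255
c=optics.read_camera("wrist"); f=c["frame"]; cv2.imwrite("pics/w9.png",f)
P=lambda k,z:np.array([wray(c,u,v,z)[:2]*1000 for u,v in k.reshape(-1,2)],np.float32)
for k in blobs(redmask(f),(0,0,640,400),1000): print(cv2.boundingRect(k),cv2.fitEllipse(P(k,.18)))
t=optics.read_camera("top"); cv2.imwrite("pics/t9.png",t["frame"])
for k in blobs(redmask(t["frame"]),(270,170,340,240),20): print("top",cv2.boundingRect(k),circ(t,k,.18))
E
```

```text
t: 11.55
tool_pos: [0.5211, -0.0262, 0.1575]
orientation: [0.23, 1.555, -0.228]
force: [0.9, 0.1, 0.5]
opening: 0.0918
t 11.55 pos [ 0.5211 -0.0262  0.1575] jaw [ 0.958 -0.288  0.003] y [0.288 0.958 0.002] x [ 0.004  0.001 -1.   ] q6 0.14 F [0.9 0.1 0.5] op 0.0918
rel [ 0.0017 -0.0009  0.0499] [ 0.0007  0.0033 -0.0024]
(270, 205, 105, 101) ((524.3512573242188, -26.90151596069336), (57.276222229003906, 63.28248596191406), 168.46063232421875)
```

View pics/w9.png

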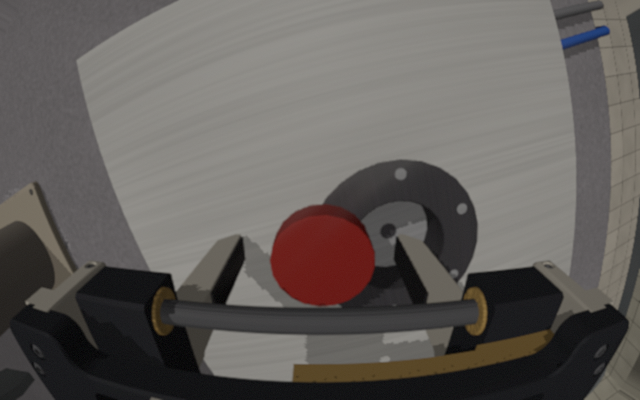

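The tablet is at (322,255), short of the mould and on line. The spacer in the mould shows its dimple at (388,231). I'll check the mould centre with the three visible flange screws, and the dimple.

```bash
python3 - <<'E'
from h import *
c=optics.read_camera("wrist"); g=c["frame"].max(2)
pts=[]
for u,v in((401,174),(462,209),(454,272)):
    k=blobs((g>130).astype(np.uint8)*255,(u-8,v-8,u+9,v+9),5)[0]; m=cv2.moments(k); pts.append(wray(c,m["m10"]/m["m00"],m["m01"]/m["m00"],.16)[:2])
A=np.array(pts); s=np.linalg.lstsq(np.c_[2*A,np.ones(3)],(A**2).sum(1),rcond=None)[0]; print("screw circle",s[:2],np.sqrt(s[2]+s[:2]@s[:2]))
k=blobs((g<90).astype(np.uint8)*255,(378,221,399,242),5)[0]; m=cv2.moments(k); print("dimple",cv2.boundingRect(k),wray(c,m["m10"]/m["m00"],m["m01"]/m["m00"],.132))
# top face of tablet by brightness
f=c["frame"]; r=f[:,:,2].astype(int); print(r[205:310:8,322])
mk=((r>150)&(f[:,:,1]<70)).astype(np.uint8)*255
for k in blobs(mk,(250,200,390,310),500): print(cv2.boundingRect(k),cv2.fitEllipse(np.array([wray(c,u,v,.18)[:2]*1000 for u,v in k.reshape(-1,2)],np.float32)))
E
```

```text
Traceback (most recent call last):
IndexError: list index out of range
```

```bash
python3 - <<'E'
from h import *
c=optics.read_camera("wrist"); f=c["frame"]; g=f.max(2)
pts=[]
for u,v in((401,174),(462,209),(454,272)):
    w=g[v-6:v+7,u-6:u+7].astype(int); w=np.clip(w-(w.max()+np.median(w))/2,0,None); yy,xx=np.mgrid[-6:7,-6:7]
    p=(u+(w*xx).sum()/w.sum(),v+(w*yy).sum()/w.sum()); pts.append(wray(c,*p,.16)[:2]); print(p)
A=np.array(pts); s=np.linalg.lstsq(np.c_[2*A,np.ones(3)],(A**2).sum(1),rcond=None)[0]; print("screw circle",s[:2],np.sqrt(s[2]+s[:2]@s[:2]))
print("dimple",wray(c,388,231,.132))
r=f[:,:,2].astype(int); print(r[200:310:5,322])
t=int(np.median(r[240:290,322]))-15
mk=((r>t)&(f[:,:,1]<80)).astype(np.uint8)*255
for k in blobs(mk,(250,200,390,310),500): print(cv2.boundingRect(k),cv2.fitEllipse(np.array([wray(c,u,v,.18)[:2]*1000 for u,v in k.reshape(-1,2)],np.float32)))
E
```

```text
(np.float64(399.8888888888889), np.float64(172.60444444444445))
(np.float64(461.03367875647666), np.float64(208.00777202072538))
(np.float64(452.14818266542403), np.float64(274.3401677539609))
screw circle [ 0.56821217 -0.04345382] 0.048213398116798124
dimple [ 0.56834378 -0.04408906  0.132     ]
[137  83  80  99 108 107 107 107 106 106 106 105 106 107 104 104 106 105
 106 105 104  80]
(270, 206, 104, 100) ((523.0823974609375, -27.761930465698242), (56.346099853515625, 60.86292266845703), 7.5478925704956055)
```

The wrist view puts the lateral offset about 2 mm from the top view's estimate. I'll step aside briefly so the top camera can settle it.

```bash
python3 -m inch '[[[-0.04,0,0,0,0,0,1],[0,0.04,0,0,0,0,1],[0,0.04,0,0,0,0,1],[0,0.04,0,0,0,0,1],[0,0,0,0,0,0,1]]]';python3 - <<'E'
from h import *
def redmask(f):
    H,S,V=cv2.split(cv2.cvtColor(f,cv2.COLOR_BGR2HSV)); return (((H<10)|(H>170))&(S>120)).astype(np.uint8)*255
for i in range(2):
    t=optics.read_camera("top"); f=t["frame"]
    for k in blobs(redmask(f),(270,170,340,240),20): print("top tab",cv2.boundingRect(k),circ(t,k,.18))
rel([.5211,-.0262,.1575])
cv2.imwrite("pics/t10.png",cv2.resize(f[160:235,270:370],(800,600),interpolation=cv2.INTER_CUBIC))
E
```

```text
t: 12.25
tool_pos: [0.557, 0.091, 0.1996]
orientation: [0.235, 1.554, -0.231]
force: [-0.4, -1.0, -0.3]
opening: 0.0929
top tab (294, 196, 22, 24) (array([ 0.519 , -0.028 ,  0.0606]), array([518.9, -27.9]), array([56.1, 57.6]))
top tab (294, 196, 22, 24) (array([ 0.519 , -0.028 ,  0.0606]), array([519. , -27.9]), array([56.1, 57.6]))
t 12.35 pos [0.5564 0.0877 0.1994] jaw [ 0.956 -0.294  0.004] y [0.294 0.956 0.001] x [ 0.004  0.    -1.   ] q6 0.36 F [-0.  -0.1 -0.3] op 0.093
rel [ 0.0418 -0.1193 -0.0005]
```

View pics/t10.png

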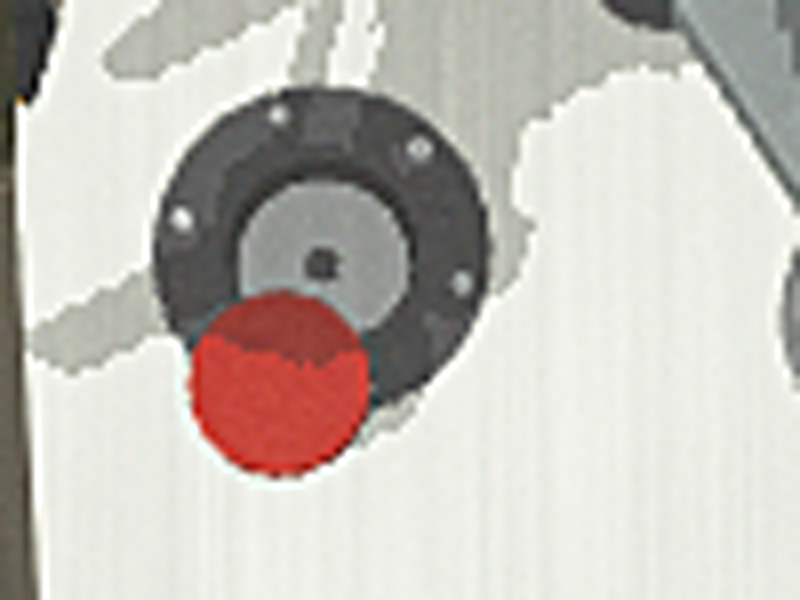

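Top view: tablet centre at crop (280,383), mould at (321,245). The remaining offset is (46.6, -13.7) mm, i.e. 48.6 mm at -16.4°, so it is on the jaw line. The spacer lies level and concentric in the bore. Going back to straddle the tablet.

```bash
python3 -m inch '[[[0,-0.04,0,0,0,0,1],[0,-0.04,0,0,0,0,1],[0,-0.039,0,0,0,0,1],[0,0,0,0,0,0,1]]]';python3 - <<'E'
from h import *
rel([.5211,-.0262,.1565],-.286)
E
```

```text
t: 12.75
tool_pos: [0.5186, -0.0326, 0.1984]
orientation: [0.232, 1.555, -0.235]
force: [-0.1, 0.8, -0.2]
opening: 0.093
t 12.75 pos [ 0.5186 -0.0326  0.1984] jaw [ 0.956 -0.293  0.003] y [ 0.293  0.956 -0.001] x [ 0.002 -0.002 -1.   ] q6 0.14 F [-0.1  0.8 -0.2] op 0.093
rel [0.0419 0.0069 0.0004] [-0.0116  0.0029  0.0011]
```

```bash
python3 -m inch '[[[0.014,0.006,0,-0.012,0,0,1],[0.014,0,0,0,0,0,1],[0.013,0,0,0,0,0,1],[0,0,0,0,0,0,1]]]';python3 - <<'E'
from h import *
rel([.5677,-.0416,.1565],-.286)
E
```

```text
t: 13.15
tool_pos: [0.5202, -0.0273, 0.1534]
orientation: [0.225, 1.556, -0.227]
force: [-0.4, 1.3, 0.1]
opening: 0.0932
t 13.15 pos [ 0.5202 -0.0273  0.1534] jaw [ 0.959 -0.284  0.003] y [ 0.284  0.959 -0.001] x [ 0.003 -0.002 -1.   ] q6 0.14 F [-0.4  1.3  0.1] op 0.0932
rel [-0.003  -0.0002  0.0496] [-0.0017  0.0031  0.0009]
```

```bash
python3 -m inch '[[[-0.001,0,0.0222,0,0,0,1],[-0.0005,0,0.0222,0,0,0,1],[0,0,0.0222,0,0,0,1],[0,0,0,0,0,0,1],[0,0,0,0,0,0,1]]]';python3 - <<'E'
from h import *
rel([.5677,-.0416,.1565],-.286)
c=optics.read_camera("wrist"); s=optics.read_camera("side")
f=np.hstack([cv2.resize(c["frame"][120:340,140:460],(480,330)),cv2.resize(s["frame"][160:226,288:352],(320,330))]); cv2.imwrite("pics/w11.png",f)
E
```

```text
t: 13.65
tool_pos: [0.5855, -0.0422, 0.153]
orientation: [0.22, 1.561, -0.221]
force: [-1.4, -0.1, 2.7]
opening: 0.093
t 13.65 pos [ 0.5855 -0.0422  0.153 ] jaw [ 0.961 -0.277 -0.001] y [ 0.277  0.961 -0.001] x [-0.001 -0.001 -1.   ] q6 0.12 F [-1.4 -0.1  2.7] op 0.093
rel [-0.0035 -0.0044 -0.0173] [ 0.0049 -0.001   0.0011]
```

View pics/w11.png

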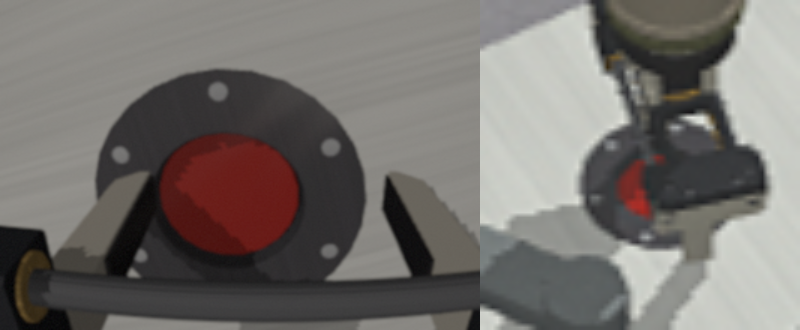

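The tablet dropped in: its red face is at (230,193) in the left panel, concentric and below the rim. Next is the closure. I'll grip the knob lightly with the jaws tangential to the swing and follow the 156 mm arc.

```bash
python3 -m inch '[[[-0.042,0,0,0,0,0,1],[-0.042,0,0,0,0,0,1],[-0.042,0,0,0,0,0,1],[-0.042,0,0,0,0,0,1],[0,-0.04,0.001,0.128,0,0,1],[0,-0.04,0.006,0,0,0,1],[0,0,0,0,0,0,1]]]';python3 - <<'E'
from h import *
rel([.5355,-.2375,.32],-1.05)
c=optics.read_camera("top"); f=c["frame"]; g=f.max(2)
H,S,V=cv2.split(cv2.cvtColor(f,cv2.COLOR_BGR2HSV)); red=(((H<10)|(H>170))&(S>120)).astype(np.uint8)*255
for k in blobs(red,(375,180,410,212),20): print("knob",circ(c,k,.272))
for k in blobs(red,(285,170,335,215),20): print("tablet@.152",cv2.boundingRect(k),circ(c,k,.152))
s=optics.read_camera("side"); f=s["frame"]; H,S,V=cv2.split(cv2.cvtColor(f,cv2.COLOR_BGR2HSV)); red=(((H<10)|(H>170))&(S>120)).astype(np.uint8)*255
for k in blobs(red,(300,175,345,215),20): print("side tablet",cv2.boundingRect(k),circ(s,k,.152))
E
```

```text
t: 14.45
tool_pos: [0.558, -0.1165, 0.3229]
orientation: [0.319, 1.558, -0.32]
force: [-0.4, -0.2, -0.8]
opening: 0.0929
t 14.45 pos [ 0.558  -0.1165  0.3229] jaw [ 0.918 -0.396 -0.011] y [ 0.396  0.918 -0.003] x [-0.011  0.002 -1.   ] q6 0.11 F [-0.4 -0.2 -0.8] op 0.0929
rel [ 0.003  -0.1201  0.0272] [ 0.6433 -0.0094  0.0063]
knob (array([ 0.5364, -0.2398,  0.025 ]), array([ 535.6, -241.3]), array([19.7, 23.7]))
tablet@.152 (307, 182, 14, 21) (array([ 0.5638, -0.045 ,  0.0585]), array([565.3, -52.6]), array([21.7, 65.9]))
side tablet (316, 191, 17, 13) (array([ 0.5664, -0.0408,  0.0582]), array([565.7, -40.9]), array([51.5, 55.7]))
```

```bash
python3 -m inch '[[[0,-0.04,0.009,0,0,0,1],[0,-0.04,0.009,0,0,0,1],[0,-0.038,0.009,0,0,0,1],[0,0,0,0.129,0,0,1],[0,0,0,0.129,0,0,1],[0,0,0,0.129,0,0,1],[0,0,0,0.129,0,0,1],[0,0,0,0.129,0,0,1],[0,0,0,0,0,0,1]]]';python3 - <<'E'
from h import *
rel([.537,-.2385,.245],-1.05)
E
```

```text
t: 15.45
tool_pos: [0.5361, -0.2225, 0.3133]
orientation: [0.827, 1.437, -0.826]
force: [0.2, -0.5, -0.5]
opening: 0.0931
t 15.45 pos [ 0.5361 -0.2225  0.3133] jaw [ 0.491 -0.871 -0.024] y [ 0.871  0.491 -0.013] x [-0.023  0.015 -1.   ] q6 0.57 F [ 0.2 -0.5 -0.5] op 0.0931
rel [ 0.068  -0.0062  0.016 ] [-0.0072 -0.0242  0.0128]
```

```bash
python3 -m inch '[[[0,-0.006,0.016,0,-0.024,0.013,1],[0.022,0,0,0,0,0,1],[0.022,0,0,0,0,0,1],[0.022,0,0,0,0,0,1],[0,0,0,0,0,0,1]]]';python3 - <<'E'
from h import *
rel([.537,-.2385,.245],-1.05)
c=optics.read_camera("wrist"); cv2.imwrite("pics/w12.png",c["frame"])
E
```

```text
t: 15.95
tool_pos: [0.5403, -0.2406, 0.2442]
orientation: [0.805, 1.41, -0.805]
force: [-0.6, 0.7, 0.1]
opening: 0.0929
t 15.95 pos [ 0.5403 -0.2406  0.2442] jaw [ 0.511 -0.86   0.006] y [0.86  0.511 0.003] x [ 0.005 -0.004 -1.   ] q6 0.53 F [-0.6  0.7  0.1] op 0.0929
rel [-0.0008 -0.0017 -0.0035] [ 0.0155  0.006  -0.0029]
```

View pics/w12.png

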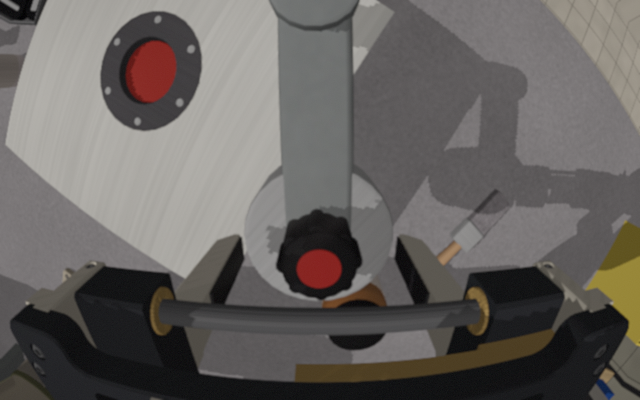

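The knob is centred between the fingers at (320,265), and the tablet is seated in the mould at (151,70). I'll close on the knob and begin the swing.

```bash
python3 -m inch '[[[0,0,-0.002,0.01,0,0,0.3],[0,0,0,0,0,0,0.3],[0,0,0,0,0,0,0.3],[0,0,0,0,0,0,0.3],[0,0,0,0,0,0,0.3],[0,0,0,0,0,0,0.3],[0,0,0,0,0,0,0.3],[0,0.0007,-0.015,0.096,0,0,0.3],[0,0.0007,-0.015,0.096,0,0,0.3],[0,0.0007,-0.015,0.096,0,0,0.3],[0,0,0,0,0,0,0.3]]]' 10;python3 - <<'E'
from h import *
s=telemetry.read_state(); rel([.5677,-.0416,.245]); d=s["tool_pos"][:2]-[.6698,-.1592]; print("r",np.hypot(*d),"open",np.arctan2(*d[::-1])%6.2832-np.arctan2(.1176,-.1021))
M=R.from_rotvec(s["orientation"]).as_matrix(); print("tool frame of pivot dir",M.T@np.r_[-d/np.hypot(*d),0])
E
```

```text
t: 17.1
tool_pos: [0.5247, -0.2005, 0.2529]
orientation: [1.036, 1.287, -1.037]
force: [0.9, 2.2, -2.0]
opening: 0.0437
t 17.1 pos [ 0.5247 -0.2005  0.2529] jaw [ 0.226 -0.974  0.017] y [0.974 0.226 0.013] x [ 0.016 -0.013 -1.   ] q6 0.89 F [ 0.9  2.2 -2. ] op 0.0437
rel [ 0.0064  0.0777 -0.1452]
r 0.15086857668435005 open 1.1330496508454795
tool frame of pivot dir [ 0.01197225  0.9987085  -0.049376  ]
```

```bash
python3 -m inch '[[[0.003,0,-0.0195,0.125,0,0,0.3],[0.002,0,-0.0195,0.125,0,0,0.3],[0.002,0,-0.0195,0.125,0,0,0.3],[0.002,0,-0.0195,0.125,0,0,0.3],[0.002,0,-0.0195,0.125,0,0,0.3],[0.002,0,-0.0195,0.125,0,0,0.3],[0,0,0,0,0,0,0.3]]]';python3 - <<'E'
from h import *
s=telemetry.read_state(); rel([.5677,-.0416,.245]); d=s["tool_pos"][:2]-[.6698,-.1592]; print("r",np.hypot(*d),"open",np.arctan2(*d[::-1])%6.2832-np.arctan2(.1176,-.1021))
M=R.from_rotvec(s["orientation"]).as_matrix(); print("tool frame of pivot dir",M.T@np.r_[-d/np.hypot(*d),0])
E
```

```text
t: 17.8
tool_pos: [0.5382, -0.0923, 0.2515]
orientation: [1.601, 0.851, -1.581]
force: [3.6, -0.5, -9.1]
opening: 0.0436
t 17.8 pos [ 0.5382 -0.0923  0.2515] jaw [-0.524 -0.852  0.011] y [ 0.851 -0.523  0.042] x [ 0.031 -0.031 -0.999] q6 1.87 F [ 3.6 -0.5 -9.1] op 0.0436
rel [ 0.0058 -0.0017 -0.0587]
r 0.14763185055039135 open 0.3854716740422601
tool frame of pivot dir [ 0.04135948  0.99582633 -0.08135919]
```

```bash
python3 -m inch '[[[0,-0.002,-0.016,0.08,0,0,0.3],[0,-0.001,-0.016,0.08,0,0,0.3],[0,0,-0.014,0.08,0,0,0.3],[0,0,0,0,0,0,0.3]]]';python3 - <<'E'
from h import *
s=telemetry.read_state(); rel([.5677,-.0416,.245]); d=s["tool_pos"][:2]-[.6698,-.1592]; print("r",np.hypot(*d),"open",np.arctan2(*d[::-1])%6.2832-np.arctan2(.1176,-.1021))
E
```

```text
t: 18.2
tool_pos: [0.5629, -0.0564, 0.2514]
orientation: [1.765, 0.671, -1.74]
force: [-0.2, 1.4, 0.6]
opening: 0.0437
t 18.2 pos [ 0.5629 -0.0564  0.2514] jaw [-0.715 -0.699  0.005] y [ 0.698 -0.714  0.047] x [ 0.029 -0.037 -0.999] q6 2.2 F [-0.2  1.4  0.6] op 0.0437
rel [ 0.006  -0.0075 -0.0138]
r 0.14831928487797708 open 0.0896122048563206
```

Nearly there. I'll take small steps until the stop shows in the force.

```bash
python3 -m inch '[[[0,-0.003,-0.006,0.02,0,0,0.3],[0,-0.002,-0.006,0.02,0,0,0.3],[0,0,0,0,0,0,0.3]]]'; python3 -m inch '[[[0,0,-0.006,0,0,0,0.3],[0,0,-0.004,0,0,0,0.3]]]';python3 - <<'E'
from h import *
s=telemetry.read_state(); rel([.5677,-.0416,.245]); d=s["tool_pos"][:2]-[.6698,-.1592]; print("r",np.hypot(*d),"open",np.arctan2(*d[::-1])%6.2832-np.arctan2(.1176,-.1021))
E
```

```text
t: 18.5
tool_pos: [0.5692, -0.0492, 0.2514]
orientation: [1.785, 0.638, -1.759]
force: [-4.0, 6.1, 1.6]
opening: 0.0438
t: 18.7
tool_pos: [0.5718, -0.0464, 0.251]
orientation: [1.772, 0.64, -1.768]
force: [-17.3, -11.2, 8.2]
opening: 0.0455
t 18.7 pos [ 0.5718 -0.0464  0.251 ] jaw [-0.736 -0.677  0.017] y [ 0.677 -0.735  0.05 ] x [ 0.021 -0.048 -0.999] q6 2.26 F [-17.3 -11.2   8.2] op 0.0455
rel [ 0.0057 -0.0066 -0.0003]
r 0.14945126416645266 open 0.00022877653952457777
```

The stop is met: about 20 N of reaction against the motion, and the computed angle is about 0. I'll open, lift clear and check.

```bash
python3 -m inch '[[[0,0,0,0,0,0,1],[0,0,0,0,0,0,1],[0,0,0,0,0,0,1],[0,0,0,0,0,0,1],[0,0,0,0,0,0,1],[0,0,0,0,0,0,1],[-0.04,0,0,0,0,0,1],[-0.04,0,0,0,0,0,1],[0,0.04,0,0,0,0,1],[0,0.04,0,0,0,0,1],[0,0.04,0,0,0,0,1],[0,0,0,0,0,0,1]]]';python3 - <<'E'
from h import *
rel([.4,-.2,.33])
s=telemetry.read_state()
for n in("top","side"):
    c=optics.read_camera(n); f=c["frame"]; cv2.imwrite(f"pics/{n}13.png",f)
    H,S,V=cv2.split(cv2.cvtColor(f,cv2.COLOR_BGR2HSV)); red=(((H<10)|(H>170))&(S>120)).astype(np.uint8)*255
    roi=(285,160,400,215) if n=="top" else (240,150,350,215)
    for k in blobs(red,roi,15): print(n,cv2.boundingRect(k),circ(c,k,.272))
E
```

```text
t: 19.9
tool_pos: [0.6534, -0.1328, 0.338]
orientation: [1.762, 0.651, -1.763]
force: [-0.6, 0.4, -0.5]
opening: 0.0927
t 19.9 pos [ 0.6534 -0.1328  0.338 ] jaw [-0.728 -0.685  0.019] y [ 0.685 -0.727  0.048] x [ 0.019 -0.048 -0.999] q6 2.12 F [-0.6  0.4 -0.5] op 0.0927
rel [ 0.0064 -0.1252  0.2303]
top (305, 180, 10, 10) (array([ 0.5656, -0.0414,  0.0249]), array([565.2, -42. ]), array([22.6, 23.3]))
```

The top camera puts the knob's red cap at (0.5654, -0.0417), against the mould axis at (0.5656, -0.0416). The closure is on its stop and the robot is clear, so I'm handing in.

```bash
python3 -c "
from plant import workorder; print(workorder.close_job())"
```

```text
the job is handed in; nothing more can be done
None
```

The press is charged and closed, and the job was handed in at about 20 s of the 54 s allowed. I slid the steel spacer and then the loose tablet along the deck, gripped at first, then open-jawed with a push at about 0.22 m/s. Both dropped into the mould, and I swung the closure round by its knob.

**Checks that passed**
- **Spacer:** after its push, the wrist, side and later top views all showed it level and concentric in the bore.
- **Tablet:** the wrist views showed it concentric and below the rim. Its outline in the side view, read at the height it should have when seated, was centred within about 1 mm of the mould axis.
- **Closure:** I felt about 20 N of reaction at the stop. With the gripper lifted clear, the top camera put the knob within 0.3 mm of the mould axis.

**Checks that failed or disagreed**
- **Fingertips:** they stood about 25 mm higher than the stated 17 mm ahead of the TCP. The first grasp closed in the air above the spacer and touched nothing, so I corrected the height.
- **Cameras:** just before the tablet's push, the wrist and top views differed by about 2 mm sideways. I moved the arm aside, re-measured from the top and trusted that view.
- **Last side view:** it did not find the knob, so the final closure position rests on the top view and the stop force.
- **Bench items:** I did not re-measure the other things at the end; the arm worked clear of them throughout.
- **Picture budget:** I viewed 15 pictures against a budget of 10.

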